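# Candle into its holder, held over the offering stool

## Robot

A 6-joint arm with a two-finger parallel gripper is mounted at the origin on the work surface. World frame = base frame: x ahead of the robot, y to its left, z up, the work surface at z = 0. Lengths are in m, angles in rad, forces in N, time in s.
With the tool pointing down it reaches from about 0.4 to 0.825 m from the base axis. Payload 7 kg.
Tool frame: the origin (TCP) lies at the very end of the fingers, on their centre line; the grasp point (between the pads) lies 19 mm behind it (arm.pinch_z is the z of the grasp point in the tool frame, in m); z points along the fingers, y is the direction in which the jaws open and shut (so a half turn about z gives the same grasp; the last joint's range is limited). The gripper opens to 88 mm and grips with 3 to 60 N. Pads are 19 mm wide; open, the fingers measure 130 mm over their backs; the gripper's body (78 mm by 193 mm) begins 47 mm behind the grasp point.
Start: joints at [-1.03, 0.359, 0.012, 0, -1.224, -0.288], TCP at [0.169, -0.654, 0.227] pointing down, gripper open.
Joint ranges: [-3.07, 3.07], [-1.43, 2.12], [-1.02, 1.25], [-3.03, 1.67], [-3.05, -0], [-3.03, 3.03]. Speed limits (rad/s): [2.39, 2.39, 3.01, 3.14, 3.14, 3.14].

## Interface

Orientations are given as [roll, pitch, yaw] about the fixed x, y, z axes, in that order (R = Rz(yaw) Ry(pitch) Rx(roll)).
In Python, from station import arm gives the robot as it stands.
- The arm moves only by the tool drive_tool, never from a script. Its argument "targets" is a list of rows, each a list of 6 numbers: the shift along the world's x, y, z in units of 0.04 m (1.0 is 0.04 m), then the turn, a rotation vector about the world's x, y, z in units of 6 degrees (1.0 is 6 degrees). In form: [[x, y, z, wx, wy, wz], ...]. A call has 1 to 5 rows; each row shifts and turns the commanded pose from where the row before left it; what a row does not reach is not made up. A row lasts 1/8 s, in which the tool goes at most 62.5 mm and 10.7 degrees, less where a joint would pass 70% of its speed; a pose out of reach is approached as far as the arm can. A call with a number of a shift or a turn outside -1 to 1 is refused whole. A call with a gripper value outside its range is refused whole. "claw" is the opening, from 0 (shut) to 1 (fully open), set as the call begins (left out, the last holds). The fingers move at their own pace and stop on an object; "newtons" is the grip in N (left out, the last holds). Time passes only in rows, so rows that do not move let the fingers close. It gives the time, the measured TCP pose, the force and the opening at its end, in the units of the state.
- arm.get_state(): the state, without advancing time (a new reading comes with each control period).
- arm.grab_frame(name): name is "scene" or "top" or "wrist"; returns (picture, depth): 384x512x3 uint8, red, green, blue; 384x512 float32, m along the optical axis (not along the pixel's ray), 0 where there is no reading.
- arm.get_calibration(name): a dict with "mtx" (3x3 intrinsics, pixels), "dist_coeffs" ([k1, k2, p1, p2, k3] as OpenCV has them; the pictures are not rectified), "origin" and "rotation" of the camera in the world. Camera axes: x right, y up, looking along -z (the intrinsics and any distortion apply to the point x, -y, -z); pixel columns grow to the right and rows downward; lengths in m; the calibration is good to about 2 mm. A picture is of the moment at which its call begins: read the wrist's pose just before it. get_calibration takes no time and is no camera call; for the wrist camera it gives the pose at the moment of the call.
- arm.job_done(): hands the job in, once; it reports no verdict.
Trained networks look in the newest picture that a camera, given by its name, has taken for a name from the list of things; names that differ only in an ending like _2 or _b are one class to them, and where a whole thing is asked for, a point or a joint stands for the part that bears it (a point fixed in the world has none). Each returns a list of dicts, best first, with "score" (0 to 1); they miss things now and then, are a little off and sometimes report something else, mostly with a low value. They report only what shows in the picture. A call takes as long as a camera call. They do not tell look-alikes from the thing itself.
- arm.search_frame(target, camera): "point" ([x, y, z] in m, in the coordinates of the camera as it stood for that picture, good to about 4 mm: the middle of the surface that is visible of it).
- arm.cut_out(target, camera): "pixels" (384x512 bool, what is visible of it).
- arm.landmark_of(target, camera): "point" ([x, y, z] in m, in the coordinates of the camera as it stood for that picture, good to about 4 mm: a listed point, or the origin of a listed thing).
The state is a dict: "t": time; "q": joint angles; "qd": joint speeds; "joint_efforts": joint torques, N m; "eef_pos": TCP position; "ee_rot": TCP orientation; "force": force on the tool from outside, world axes, zero at the start; "moment": the same for the moment, N m; "width": finger opening in m.
Only numpy, scipy, OpenCV 4.12 (cv2) and the standard library are available. Lean on these libraries where they do the work, as an engineer would, in place of code of your own. Each camera call takes 0.05 s, during which the arm holds its last target. There are 200 camera calls.

## Task

Slide the battery candle, flame end up, all the way down into the square brass candle holder. Then pick the holder up, carry it over the rim and the apples of the steel tray, and hold it hovering about a centimetre above the little wooden stool in the tray, upright, centred and squared up with the stool, so that I can slip a paper doily under it: finish while still holding it there. Never let the holder touch the tray or the stool, and leave the apples and the brass lamp where they are.

Things in the scene. Friction and masses are not known exactly. Their poses are not given: they have to be found in the camera images.
- candle_mid (a point): white plastic battery candle, an upright cylinder 28 mm in diameter and 58 mm tall, with a clear flame bulb 8 mm across and 6 mm tall on top; loose, about 50 g, standing on the bordered mat; the point is on its axis, 29 mm above its underside; z points up to the flame
- holder_mid (a point): square brass candle holder, loose, about 350 g, standing on the bordered mat: foot 70 x 70 mm, 10 mm thick; on it a plain square tube 42 x 42 mm outside, from 10 to 62 mm above the underside. The point is on its axis, 31 mm above the underside; z up, x and y square with the sides of foot and tube
- holder_foot (a point): middle of the underside of the same holder, same axes. Its square bore, 31 x 31 mm, is open at the top, where its edge is bevelled; the bore floor lies 10 mm above this point (52 mm deep). The candle fits with 1.5 mm of play each side and, when home, sticks out by 6 mm plus its bulb; started straight in the bore it slides down by its own weight
- stool_top (a point): middle of the top face of the square wooden stool: top 80 x 80 mm, 50 mm above the table, fixed in the middle of a round steel tray (fixed, 284 mm across, rim 26 mm high); x and y square with the stool's sides, z up. Apples stand beside three of its sides (+x, +y, -y) and reach 61 mm above the table, their stalks 72 mm
- apple0_mid (a point): a red apple, 68 mm across and 58 mm tall plus a stalk, standing loose on the tray beside the stool (axis 96 mm from the stool's middle, give or take 6 mm); the point is half-way up. Leave it alone
- apple1_mid (a point): a red apple, 68 mm across and 58 mm tall plus a stalk, standing loose on the tray beside the stool (axis 96 mm from the stool's middle, give or take 6 mm); the point is half-way up. Leave it alone
- apple2_mid (a point): a red apple, 68 mm across and 58 mm tall plus a stalk, standing loose on the tray beside the stool (axis 96 mm from the stool's middle, give or take 6 mm); the point is half-way up. Leave it alone
- lamp_mid (a point): a brass lamp, a cup on a stem, 64 mm across and 85 mm tall, standing loose on the table beyond the work; the point is half-way up. Leave it alone
Not all that is in view belongs to the job. Leave any green, purple or turquoise look-alike of the part that bears holder_mid alone.

How it is judged:
By the outcome, as a careful person would: the job done as asked, in the order asked, and still so for the second after the job is handed in, while the arm keeps its last pose, push and grip.
It also fails if it takes over 54 s, if anything falls off the work surface, if the arm or the gripper's body presses on something with over 40 N, if the wrist force passes 120 N, or if a joint passes its speed limit or range.

## Working session

There is one attempt and no reset: what is moved stays moved. The work goes in short steps, Python scripts to look and compute and a tool call to move; the robot and the scene stay as the last step left them, time stands still between calls to the robot, and variables do not carry over. Pictures are saved under pics/ and viewed, about 8 in all and at most 12, crops included, and the job is handed in when it is done.

Besides the shell and the picture viewer there is one more tool, called after "Emit:" by a JSON object that holds its "op" and its "data". drive_tool: Moves the arm, as the interface text tells. Shifts and turns lie within -1 to 1; 1 stands for 0.04 m of shift or 6 degrees of turn. Its arguments: {"type":"object","properties":{"targets":{"type":"array"},"claw":{"type":"number"},"newtons":{"type":"number"}},"required":["targets"]}

```bash
ls; mkdir -p pics
cat > h.py <<'E'
import numpy as np, cv2
from station import arm
def w(cam,p,cal=None):
    c=cal or arm.get_calibration(cam); return np.array(c['origin'])+np.array(c['rotation'])@np.array(p)
def px(cam,P,cal=None):
    c=cal or arm.get_calibration(cam); q=np.array(c['rotation']).T@(np.array(P)-c['origin'])
    q=q*[1,-1,-1]; r,_=cv2.projectPoints(q.reshape(1,3).astype(float),np.zeros(3),np.zeros(3),np.array(c['mtx']),np.array(c['dist_coeffs'],float)); return r.ravel()
def cloud(cam,d,cal=None):
    c=cal or arm.get_calibration(cam); h,wd=d.shape
    u,v=np.meshgrid(np.arange(wd),np.arange(h)); uv=np.stack([u,v],-1).reshape(-1,1,2).astype(float)
    n=cv2.undistortPoints(uv,np.array(c['mtx']),np.array(c['dist_coeffs'],float)).reshape(h,wd,2)
    P=np.stack([n[...,0]*d,-n[...,1]*d,-d],-1); return P@np.array(c['rotation']).T+c['origin']
def save(n,im): cv2.imwrite('pics/'+n,im[...,::-1])
E
cat > a.py <<'E'
from h import *
ims=[]
for cam in ['scene','top']:
    im,d=arm.grab_frame(cam); ims.append(im); np.savez(cam+'.npz',im=im,d=d)
    print(cam,arm.get_calibration(cam)['origin'])
    for t in ['candle_mid','holder_mid','stool_top','apple0_mid','lamp_mid']:
        for r in arm.landmark_of(t,cam):
            P=w(cam,r['point']); print(cam,t,round(r['score'],2),P.round(3),px(cam,P).round())
save('s.png',cv2.resize(ims[0],(800,600)));save('t.png',cv2.resize(ims[1],(800,600)))
print(arm.get_state())
E
python3 a.py
```

```text
pics
scene [1.11067777 0.52515606 0.53860352]Traceback (most recent call last):
  File "a.py", line 8, in <module>
    P=w(cam,r['point']); print(cam,t,round(r['score'],2),P.round(3),px(cam,P).round())
                                                                    ~~^^^^^^^
  File "h.py", line 7, in px
    q=q*[1,-1,-1]; r,_=cv2.projectPoints(q.reshape(1,3).astype(float),np.zeros(3),np.zeros(3),np.array(c['mtx']),np.array(c['dist_coeffs'],float)); return r.ravel()
      ~^~~~~~~~~~
TypeError: can't multiply sequence by non-int of type 'numpy.float64'
```

```bash
python3 - <<'E'
from station import arm
c=arm.get_calibration('scene');print(c); print(arm.get_state())
E
sed -i "s/^def w/from scipy.spatial.transform import Rotation as Ro\ndef getc(cam):\n    c=dict(arm.get_calibration(cam)); r=np.array(c['rotation'])\n    if r.shape==(3,): c['rotation']=Ro.from_euler('xyz',r).as_matrix()\n    return c\ndef w/; s/cal or arm.get_calibration(cam)/cal or getc(cam)/" h.py; python3 a.py
```

```text
{'mtx': array([[387.59443892,   0.        , 255.58149351],
       [  0.        , 387.59443892, 188.20908291],
       [  0.        ,   0.        ,   1.        ]]), 'dist_coeffs': array([-0.08540226,  0.        ,  0.        ,  0.        ,  0.        ]), 'origin': array([1.11067777, 0.52515606, 0.53860352]), 'rotation': array([ 0.95916546, -0.01082527,  2.3517661 ])}
{'t': 0.1, 'q': array([-1.02987551e+00,  3.59355580e-01,  1.11886580e-02, -3.29634689e-04,
       -1.22408936e+00, -2.88073685e-01]), 'qd': array([-0.00080491, -0.00386055,  0.00232826, -0.00157527,  0.00023896,
       -0.0016217 ]), 'joint_efforts': array([-5.32762977e-03, -5.84162164e+01,  2.93751061e+01,  7.01568782e+00,
        1.01226254e-02, -6.17470278e-05]), 'eef_pos': array([ 0.16872416, -0.65314104,  0.22570311]), 'ee_rot': array([ 3.14010481e+00, -1.17697613e-04, -2.88885767e+00]), 'force': array([-0.05850755, -0.48236024, -0.23061293]), 'moment': array([-0.02845708,  0.03266483,  0.00845865]), 'width': 0.0872661613306516}
scene [1.11067777 0.52515606 0.53860352]
scene candle_mid 0.61 [0.497 0.232 0.025] [358. 21
[... 979 characters left out ...]
 0.57  -0.171  0.048] [347. 214.]
{'t': 0.7, 'q': array([-1.02987199e+00,  3.58604097e-01,  1.18806046e-02, -1.52872405e-06,
       -1.22412940e+00, -2.88108761e-01]), 'qd': array([-1.16728847e-03, -1.17831448e-03,  3.63624118e-04, -3.97138522e-04,
       -7.20056931e-05, -1.25214271e-03]), 'joint_efforts': array([-7.47120775e-04, -5.82161057e+01,  2.93254459e+01,  7.00117886e+00,
        1.24540448e-02, -7.62081163e-05]), 'eef_pos': array([ 0.16881006, -0.6535062 ,  0.22654986]), 'ee_rot': array([ 3.14153801e+00, -1.46937381e-05, -2.88877759e+00]), 'force': array([-0.05333595, -0.35102549, -0.12252685]), 'moment': array([-0.03099161, -0.04375529,  0.03004062]), 'width': 0.08742699883605765}
```

View pics/s.png

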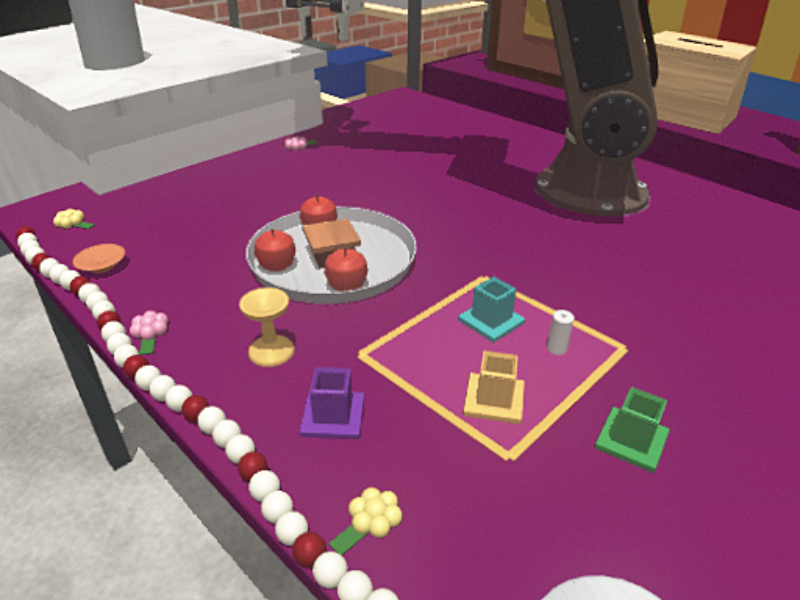

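View pics/t.png

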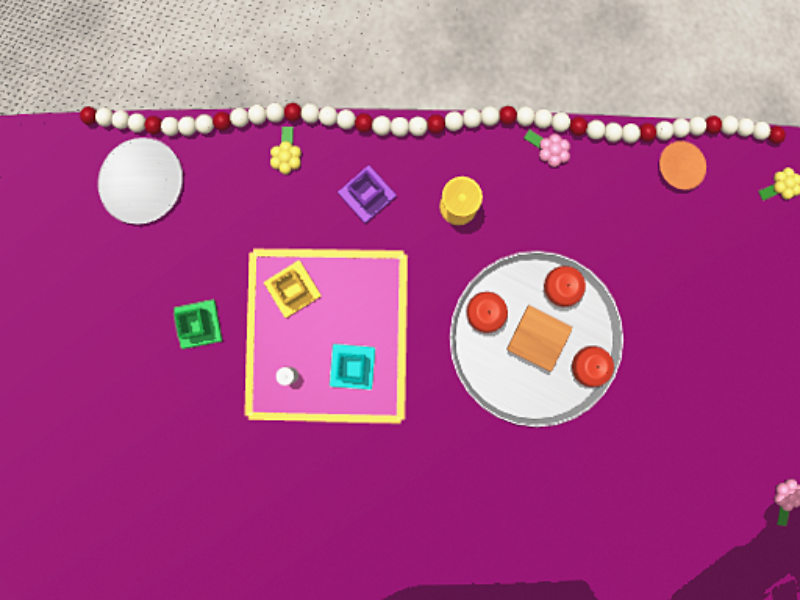

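Candidates for the holder (top view, 800x600 pixels): yellow-brass (292,290), turquoise (352,367), green (197,324) and purple (367,193). By the description it's the brass one on the mat. The candle is the white cylinder at (285,376). The stool is at (540,338), with its free side to the lower left. I'll move above the mat now.

Emit:
{"op": "drive_tool", "data": {"targets": [[1, 1, 0.4, 0, 0, 0], [1, 1, 0.4, 0, 0, 0], [1, 1, 0.4, 0, 0, 0], [1, 1, 0, 0, 0, 0], [1, 1, 0, 0, 0, 0]], "claw": 1}}

```text
t: 1.32
eef_pos: [0.37, -0.4522, 0.2752]
ee_rot: [-3.141, 0.001, -2.889]
force: [0.5, -1.3, -1.1]
width: 0.0875
```

Emit:
{"op": "drive_tool", "data": {"targets": [[1, 1, 0, 0, 0, 0], [1, 1, 0, 0, 0, 0], [0, 1, 0, 0, 0, 0], [0, 1, 0, 0, 0, 0], [0, 1, 0, 0, 0, 0]]}}

```text
t: 1.95
eef_pos: [0.4488, -0.2522, 0.2746]
ee_rot: [-3.141, 0.0, -2.889]
force: [0.2, 0.3, 0.3]
width: 0.0872
```

Emit:
{"op": "drive_tool", "data": {"targets": [[0, 1, 0, 0, 0, 1], [0, 1, 0, 0, 0, 1], [0, 1, 0, 0, 0, 1], [0, 1, 0, 0, 0, 1], [0, 1, 0, 0, 0, 0]]}}

```text
t: 2.58
eef_pos: [0.4487, -0.0523, 0.2749]
ee_rot: [-3.141, 0.001, -2.468]
force: [0.2, 0.2, -0.4]
width: 0.0874
```

Emit:
{"op": "drive_tool", "data": {"targets": [[0, 1, 0, 0, 0, 0], [0, 1, 0, 0, 0, 0], [0, 1, 0, 0, 0, 0], [0.4, 1, 0, 0, 0, 0], [0.5, 1, 0, 0, 0, 0]]}}

```text
t: 3.2
eef_pos: [0.485, 0.148, 0.2753]
ee_rot: [-3.142, 0.002, -2.469]
force: [0.2, -0.3, 0.4]
width: 0.0876
```

Emit:
{"op": "drive_tool", "data": {"targets": [[0.5, 0.7, 0, 0, 0, 0], [0, 0, 0, 0, 0, 0]]}}

```text
t: 3.45
eef_pos: [0.5056, 0.1761, 0.2738]
ee_rot: [-3.142, -0.001, -2.468]
force: [-0.3, -0.9, 0.0]
width: 0.0876
```

```bash
cat > b.py <<'E'
import sys
from h import *
n=sys.argv[1]
c=getc('wrist'); im,d=arm.grab_frame('wrist'); np.savez('wr.npz',im=im,d=d,**c)
s=arm.get_state(); print(s['t'],s['eef_pos'].round(4),s['ee_rot'].round(4),s['q'].round(2),s['force'].round(2),s['width'])
print('cam',c['origin'])
for t in sys.argv[2:]:
    for r in arm.landmark_of(t,'wrist'):
        P=w('wrist',r['point'],c); print(t,round(r['score'],2),P.round(4),px('wrist',P,c).round())
save(n,im)
E
python3 b.py w1.png candle_mid holder_mid
```

```text
3.5 [0.5049 0.175  0.274 ] [ 3.1416e+00 -1.2000e-03 -2.4690e+00] [ 0.7   0.1  -0.22 -0.   -1.25 -1.6 ] [-0.63 -0.67 -0.44] 0.0877903773053839
cam [0.43895842 0.12341425 0.43263104]
candle_mid 0.62 [0.5024 0.2331 0.0306] [288. 178.]
candle_mid 0.41 [0.64   0.2324 0.0311] [224. 251.]
holder_mid 0.98 [0.5812 0.3896 0.0289] [334. 282.]
holder_mid 0.91 [0.514  0.1322 0.0305] [220. 136.]
holder_mid 0.81 [0.6406 0.2322 0.032 ] [223. 252.]
```

View pics/w1.png

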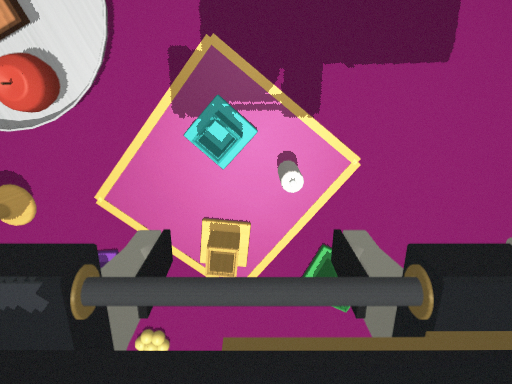

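The wrist view shows the candle, bulb up, at (291,180), the brass holder at (224,245) in line with the jaws, and the turquoise look-alike at (220,132). I'll measure candle and holder from depth.

```bash
cat > m.py <<'E'
from h import *
def meas(im,d,cam,c,label):
    P=cloud(cam,d,c); ok=d>0
    near=lambda x,y,r:(np.hypot(P[...,0]-x,P[...,1]-y)<r)&ok
    print(label,'table z',np.median(P[near(.56,.2,.03)][:,2]))
    m=near(.5,.232,.03)&(P[...,2]>.05)&(P[...,2]<.061)
    p=P[m]; print('candle top n',len(p),'mean',p.mean(0).round(4) if len(p) else '','mid',((p.max(0)+p.min(0))/2).round(4),'z',np.percentile(p[:,2],[5,50,95]).round(4))
    for lo,hi in [(.056,.068),(.004,.016)]:
        m=near(.638,.233,.055)&(P[...,2]>lo)&(P[...,2]<hi); p=P[m]
        if len(p)<5: continue
        r=cv2.minAreaRect((p[:,:2]*1e3).astype(np.float32)); print('holder',lo,len(p),np.round(r[0],1),np.round(r[1],1),round(r[2],1),'zmed',np.median(p[:,2]).round(4))
    cand=near(.566,-.166,.06)&(P[...,2]>.044)&(P[...,2]<.056); p=P[cand]
    if len(p)>5:
        r=cv2.minAreaRect((p[:,:2]*1e3).astype(np.float32)); print('stool',len(p),np.round(r[0],1),np.round(r[1],1),round(r[2],1),np.median(p[:,2]).round(4))
z=np.load('wr.npz'); meas(z['im'],z['d'],'wrist',{k:z[k] for k in['mtx','dist_coeffs','origin','rotation']},'wrist')
for k in ['top','scene']:
    z=np.load(k+'.npz'); meas(z['im'],z['d'],k,getc(k),k)
E
python3 m.py
```

```text
wrist table z 0.0015099107633366193
candle top n 389 mean [0.4979 0.2315 0.0581] mid [0.4986 0.2326 0.0554] z [0.0538 0.0584 0.0598]
holder 0.056 501 [639.7 231.6] [42.8 41.9] 32.9 zmed 0.0612
holder 0.004 1194 [639.7 231.4] [70.3 70. ] 32.6 zmed 0.0107
stool 395 [ 562.1 -118.6] [57.8 17.4] 20.6 0.0505
top table z 0.000777462290930675
candle top n 92 mean [0.4988 0.2324 0.0574] mid [0.4985 0.232  0.0563] z [0.0532 0.0576 0.0604]
holder 0.056 134 [637.9 231.1] [42.7 42.5] 33.8 zmed 0.0604
holder 0.004 542 [640.5 235.3] [ 98.5 102.1] 23.1 zmed 0.0094
stool 1000 [ 578.4 -162.3] [100.1 100.7] 63.5 0.0496
scene table z 0.00030697596241890945
candle top n 105 mean [0.5041 0.2359 0.0559] mid [0.5008 0.234  0.0554] z [0.0512 0.0565 0.0587]
holder 0.056 208 [641.  233.1] [44.9 42. ] 33.1 zmed 0.0597
holder 0.004 596 [641.2 233.5] [70.8 70.6] 33.2 zmed 0.0102
stool 528 [ 567.4 -166.3] [83.9 80.1] 64.8 0.0493
```

Emit:
{"op": "drive_tool", "data": {"targets": [[-0.175, 0.73, -0.3, 0, 0, -0.5], [0, 0.7, -0.7, 0, 0, -0.47], [0, 0, -1, 0, 0, 0], [0, 0, -1, 0, 0, 0], [0, 0, -1, 0, 0, 0]]}}

```text
t: 4.22
eef_pos: [0.4976, 0.2309, 0.1142]
ee_rot: [3.141, 0.001, -2.572]
force: [0.3, -0.1, 0.4]
width: 0.0878
```

Emit:
{"op": "drive_tool", "data": {"targets": [[0, 0, -1, 0, 0, 0], [0, 0, -0.7, 0, 0, 0], [0, 0, -0.45, 0, 0, 0], [0, 0, 0, 0, 0, 0]]}}

```text
t: 4.72
eef_pos: [0.497, 0.2303, 0.0279]
ee_rot: [-3.141, -0.002, -2.572]
force: [-0.2, -0.2, 0.5]
width: 0.0877
```

Emit:
{"op": "drive_tool", "data": {"targets": [[0, 0, 0, 0, 0, 0], [0, 0, 0, 0, 0, 0], [0, 0, 0, 0, 0, 0], [0, 0, 0, 0, 0, 0], [0, 0, 0, 0, 0, 0]], "claw": 0, "newtons": 10}}

```text
t: 5.35
eef_pos: [0.4978, 0.2317, 0.0287]
ee_rot: [3.142, 0.0, -2.571]
force: [0.1, 0.3, 0.0]
width: 0.0434
```

Emit:
{"op": "drive_tool", "data": {"targets": [[0, 0, 0, 0, 0, 0], [0, 0, 0, 0, 0, 0], [0, 0, 0, 0, 0, 0]]}}

```text
t: 5.72
eef_pos: [0.4978, 0.2317, 0.0285]
ee_rot: [-3.142, -0.0, -2.571]
force: [0.6, 1.2, 0.4]
width: 0.0273
```

Emit:
{"op": "drive_tool", "data": {"targets": [[0, 0, 0, 0, 0, 0], [0, 0, 0.6, 0, 0, 0], [0, 0, 1, 0, 0, 0], [0, 0, 0.65, 0, 0, 0]], "newtons": 15}}

```text
t: 6.22
eef_pos: [0.4981, 0.2319, 0.1202]
ee_rot: [3.141, 0.001, -2.571]
force: [0.5, 0.1, -0.9]
width: 0.0276
```

Emit:
{"op": "drive_tool", "data": {"targets": [[0.6, 0, 0, 0, 0, 0], [1, 0, 0, 0, 0, 0], [1, 0, 0, 0, 0, 0], [0.7, 0, 0, 0, 0, 0], [0.25, 0, 0, 0, 0, 0]]}}

```text
t: 6.85
eef_pos: [0.6408, 0.2313, 0.1176]
ee_rot: [-3.142, -0.001, -2.573]
force: [-0.8, 0.1, -1.1]
width: 0.0277
```

Emit:
{"op": "drive_tool", "data": {"targets": [[0, 0, 0, 0, 0, 0], [0, 0, 0, 0, 0, 0]]}}

```text
t: 7.1
eef_pos: [0.6388, 0.2317, 0.1186]
ee_rot: [3.141, -0.0, -2.571]
force: [-0.5, 0.4, -1.0]
width: 0.0273
```

```bash
python3 b.py w2.png candle_mid holder_mid
python3 - <<'E'
from h import *
for cam in ['scene','top']:
    im,d=arm.grab_frame(cam); np.savez(cam+'2.npz',im=im,d=d)
    P=cloud(cam,d)
    if cam=='scene':
        save('s2.png',cv2.resize(im[180:310,220:400],(720,520),interpolation=cv2.INTER_CUBIC))
    m=(d>0)&(np.hypot(P[...,0]-.64,P[...,1]-.232)<.04)&(P[...,2]>.075)&(im.min(-1)>140)
    p=P[m]; print(cam,len(p)); 
    if len(p): print(p.min(0).round(4),p.max(0).round(4))
E
```

```text
7.15 [0.6389 0.2318 0.1188] [ 3.1414 -0.     -2.571 ] [ 0.63  0.44 -0.11 -0.   -1.01 -1.63] [-0.17 -0.27 -0.92] 0.02748663534576598
cam [0.56711042 0.18597832 0.27735016]
candle_mid 0.58 [0.6437 0.2348 0.1251] [252. 260.]
holder_mid 0.9 [0.581  0.3903 0.032 ] [448. 234.]
holder_mid 0.74 [0.7979 0.1123 0.0355] [ 36. 270.]
holder_mid 0.63 [0.6408 0.2317 0.0358] [250. 197.]
scene 343
[0.6293 0.2115 0.0943] [0.6798 0.2644 0.2858]
top 66
[0.6018 0.1944 0.5557] [0.6747 0.2681 0.5627]
```

View pics/s2.png

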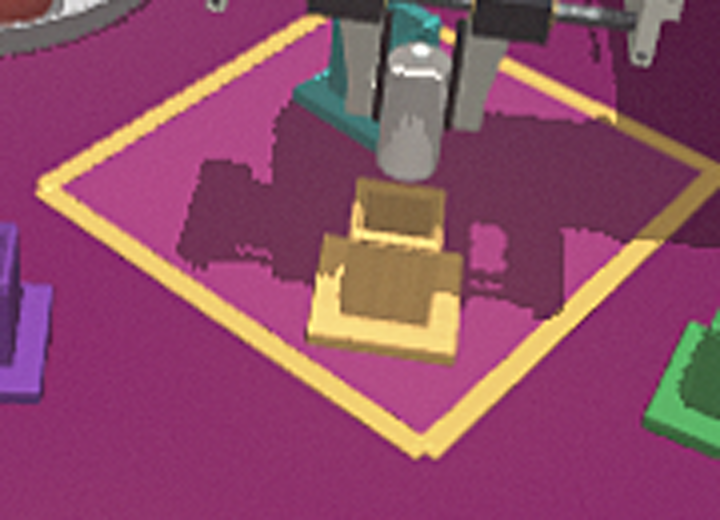

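View pics/w2.png

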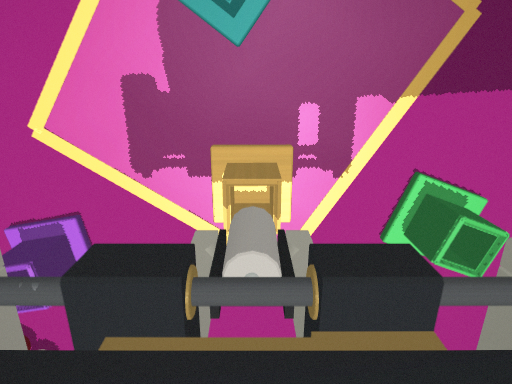

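The candle is held upright, bulb up, over the holder bore: candle at (410,110) in the scene crop, bore at (400,215). I'll fit the candle axis and re-measure the holder in the same wrist frame.

```bash
cat > f.py <<'E'
from h import *
from scipy.optimize import least_squares
z=np.load('wr.npz'); c={k:z[k] for k in['mtx','dist_coeffs','origin','rotation']}; im,d=z['im'],z['d']
P=cloud('wrist',d,c); ok=d>0
m=np.zeros(d.shape,bool); r=[x for x in arm.cut_out('candle_mid','wrist')]; 
if r: m=r[0]['pixels']; print('cut',r[0]['score'],m.sum())
m=cv2.erode(m.astype(np.uint8),np.ones((3,3)))>0
p=P[m&ok&(P[...,2]>.07)]; zs=np.percentile(p[:,2],[1,50,99]); print('z',zs.round(4))
p=p[(p[:,2]<zs[2]-.006)]
f=lambda a:np.hypot(p[:,0]-a[0]-a[2]*(p[:,2]-.1),p[:,1]-a[1]-a[3]*(p[:,2]-.1))-.014
s=least_squares(f,[.639,.232,0,0],loss='soft_l1',f_scale=.001); a=s.x; print('axis at z=.1',a[:2].round(4),'tilt deg',np.degrees(a[2:]).round(1),'rms',np.std(f(a)).round(4),'at bottom .09',(a[:2]-.01*a[2:]).round(4))
for lo,hi in [(.056,.066),(.004,.016)]:
    q=P[ok&(np.hypot(P[...,0]-.64,P[...,1]-.2315)<.055)&(P[...,2]>lo)&(P[...,2]<hi)]
    r=cv2.minAreaRect((q[:,:2]*1e3).astype(np.float32)); print(len(q),np.round(r[0],1),np.round(r[1],1),round(r[2],1))
    # coords along holder axes
    t=np.radians(32.8); R=np.array([[np.cos(t),np.sin(t)],[-np.sin(t),np.cos(t)]]); l=(q[:,:2]-[.6397,.2315])@R.T; print('local min/max mm',(np.percentile(l,[.5,99.5],axis=0)*1e3).round(1).tolist())
E
python3 f.py
```

```text
cut 0.71 3291
z [0.0974 0.1403 0.1499]
axis at z=.1 [0.64   0.2326] tilt deg [ 0.1 -0.3] rms 0.0003 at bottom .09 [0.64   0.2327]
1168 [639.1 231.6] [41.7 41.9] 32.7
local min/max mm [[-20.9, -20.3], [19.2, 21.3]]
3555 [642.7 226.9] [70.2 82.1] 32.9
local min/max mm [[-34.8, -34.4], [33.7, 34.9]]
```

Emit:
{"op": "drive_tool", "data": {"targets": [[-0.01, -0.025, -0.2, 0, 0, 0], [0, 0, -0.25, 0, 0, 0], [0, 0, -0.25, 0, 0, 0], [0, 0, -0.15, 0, 0, 0], [0, 0, 0, 0, 0, 0]]}}

```text
t: 8.02
eef_pos: [0.6391, 0.2304, 0.0836]
ee_rot: [-3.142, -0.001, -2.572]
force: [0.3, 0.6, -1.2]
width: 0.0275
```

Emit:
{"op": "drive_tool", "data": {"targets": [[0, 0, -0.15, 0, 0, 0], [0, 0, -0.12, 0, 0, 0], [0, 0, -0.08, 0, 0, 0], [0, 0, 0, 0, 0, 0]]}}

```text
t: 8.52
eef_pos: [0.6392, 0.2306, 0.0702]
ee_rot: [-3.142, -0.001, -2.572]
force: [-0.4, 0.2, -0.3]
width: 0.0274
```

Emit:
{"op": "drive_tool", "data": {"targets": [[0, 0, 0, 0, 0, 0], [0, 0, 0, 0, 0, 0], [0, 0, 0, 0, 0, 0], [0, 0, 0, 0, 0, 0]], "claw": 0.5}}

```text
t: 9.02
eef_pos: [0.6395, 0.2307, 0.0707]
ee_rot: [-3.142, 0.0, -2.571]
force: [-0.6, -0.1, 0.8]
width: 0.0439
```

Emit:
{"op": "drive_tool", "data": {"targets": [[0, 0, 0, 0, 0, 0], [0, 0, 0.5, 0, 0, 0], [0, 0, 0.8, 0, 0, 0], [0, 0, 0.7, 0, 0, 0]], "claw": 1}}

```text
t: 9.52
eef_pos: [0.6395, 0.2307, 0.1516]
ee_rot: [-3.141, 0.0, -2.571]
force: [0.4, 0.2, 0.4]
width: 0.0783
```

Emit:
{"op": "drive_tool", "data": {"targets": [[0, 0, 0.5, 0, 0, 0], [0, 0, 0, 0, 0, 0]]}}

```text
t: 9.78
eef_pos: [0.6403, 0.2312, 0.1726]
ee_rot: [-3.141, 0.004, -2.571]
force: [-0.1, 0.4, 0.2]
width: 0.0872
```

```bash
cat > g.py <<'E'
from h import *
c=getc('wrist'); im,d=arm.grab_frame('wrist'); s=arm.get_state(); print(s['t'],s['eef_pos'].round(4),s['width'])
P=cloud('wrist',d,c); ok=d>0
near=ok&(np.hypot(P[...,0]-.64,P[...,1]-.2315)<.055)
sat=im.max(-1).astype(int)-im.min(-1)
q=P[near&(np.hypot(P[...,0]-.64,P[...,1]-.2315)<.02)&(sat<60)&(P[...,2]<.09)]; print('white z pct',len(q),np.percentile(q[:,2],[5,25,50,75,99]).round(4) if len(q) else '', q.mean(0).round(4) if len(q) else '')
for lo,hi in [(.057,.066),(.004,.016)]:
    q=P[near&(P[...,2]>lo)&(P[...,2]<hi)]; r=cv2.minAreaRect((q[:,:2]*1e3).astype(np.float32)); print(len(q),np.round(r[0],1),np.round(r[1],1),round(r[2],1))
im2,d2=arm.grab_frame('scene')
a=cv2.resize(im2[180:310,220:400],(540,390),interpolation=cv2.INTER_CUBIC)
b=cv2.resize(im,(520,390)); save('w3.png',np.hstack([a[:,:400],b[:,60:460]]))
E
python3 g.py
```

```text
9.825 [0.6396 0.2309 0.1711] 0.08711509187061683
white z pct 975 [0.0472 0.0675 0.0684 0.0691 0.0751] [0.6381 0.2297 0.0657]
1139 [639.6 231.8] [42.4 41.6] 32.4
2153 [638.6 232.7] [69.3 72.9] 32.6
```

View pics/w3.png

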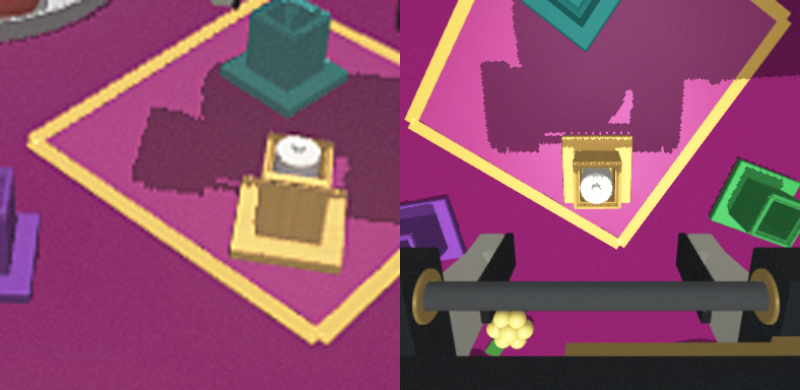

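Candle is home: its top is at z=68 mm, 6 mm above the 62 mm tube, and the picture shows it seated at (597,186). Now I'll grasp the holder.

Emit:
{"op": "drive_tool", "data": {"targets": [[0, 0.02, -0.8, 0, 0, 0], [0, 0, -1, 0, 0, 0], [0, 0, -1, 0, 0, 0], [0, 0, -0.7, 0, 0, 0], [0, 0, -0.25, 0, 0, 0]]}}

```text
t: 10.5
eef_pos: [0.6377, 0.2304, 0.0173]
ee_rot: [3.142, -0.005, -2.572]
force: [0.3, -0.1, 0.8]
width: 0.0876
```

Emit:
{"op": "drive_tool", "data": {"targets": [[0, 0, 0, 0, 0, 0], [0, 0, 0, 0, 0, 0], [0, 0, 0, 0, 0, 0], [0, 0, 0, 0, 0, 0], [0, 0, 0, 0, 0, 0]], "claw": 0, "newtons": 20}}

```text
t: 11.12
eef_pos: [0.6395, 0.2315, 0.021]
ee_rot: [3.142, 0.001, -2.572]
force: [0.4, 0.5, 0.4]
width: 0.0433
```

Emit:
{"op": "drive_tool", "data": {"targets": [[0, 0, 0, 0, 0, 0], [0, 0, 0, 0, 0, 0], [0, 0, 0, 0, 0, 0]], "newtons": 45}}

```text
t: 11.5
eef_pos: [0.6395, 0.2316, 0.021]
ee_rot: [-3.142, 0.0, -2.571]
force: [-2.1, -0.4, 6.0]
width: 0.0414
```

Emit:
{"op": "drive_tool", "data": {"targets": [[0, 0, 0.4, 0, 0, 0], [0, 0, 0.8, 0, 0, 0], [0, 0, 1, 0, 0, 0], [0, 0, 0.6, 0, 0, 0], [0, 0, 0.4, 0, 0, 0]]}}

```text
t: 12.12
eef_pos: [0.6394, 0.2314, 0.1501]
ee_rot: [3.141, 0.001, -2.572]
force: [1.1, 0.5, -4.6]
width: 0.0419
```

Emit:
{"op": "drive_tool", "data": {"targets": [[-0.1, -0.5, 0, 0, 0, 0.5], [-0.2, -0.8, 0, 0, 0, 0.8], [-0.2, -1, 0, 0, 0, 0.8], [-0.2, -1, 0, 0, 0, 0.8], [-0.2, -1, 0, 0, 0, 0.8]]}}

```text
t: 12.75
eef_pos: [0.6024, 0.0581, 0.148]
ee_rot: [3.141, -0.001, -2.181]
force: [-0.2, -0.1, -3.6]
width: 0.0418
```

Emit:
{"op": "drive_tool", "data": {"targets": [[-0.2, -1, 0, 0, 0, 0.8], [-0.2, -0.7, 0, 0, 0, 0.5], [-0.1, -0.4, 0, 0, 0, 0.37], [0, 0, 0, 0, 0, 0], [0, 0, 0, 0, 0, 0]]}}

```text
t: 13.38
eef_pos: [0.5833, -0.0243, 0.1484]
ee_rot: [3.141, -0.0, -2.01]
force: [-0.0, 0.4, -3.6]
width: 0.0418
```

```bash
cat > k.py <<'E'
import sys
from h import *
H=np.array(eval(sys.argv[1])) # expected holder xy
zf=float(sys.argv[2]) # expected foot z
s=arm.get_state(); print(s['t'],s['eef_pos'].round(4),s['ee_rot'].round(4),s['width'],s['force'].round(1))
out=[]
def rect(P,m,l):
    q=P[m]
    if len(q)>20:
        r=cv2.minAreaRect((q[:,:2]*1e3).astype(np.float32)); print(l,len(q),np.round(r[0],1),np.round(r[1],1),round(r[2],1),'z',np.percentile(q[:,2],[5,50,95]).round(4))
for cam in ['wrist','scene','top']:
    c=getc(cam); im,d=arm.grab_frame(cam); out.append(im)
    P=cloud(cam,d,c); ok=d>0; im=im.astype(int)
    hsv=cv2.cvtColor(im.astype(np.uint8),cv2.COLOR_RGB2HSV); np.savez('k_'+cam+'.npz',im=im,d=d,P=P,hsv=hsv)
    rs=np.hypot(P[...,0]-.567,P[...,1]+.166); rh=np.hypot(P[...,0]-H[0],P[...,1]-H[1])
    red=(hsv[...,0]<6)|(hsv[...,0]>170)
    rect(P,ok&(rs<.06)&(P[...,2]>.044)&(P[...,2]<.056)&~red&(hsv[...,1]>70),cam+' stool')
    br=(hsv[...,0]>17)&(hsv[...,0]<32)&(hsv[...,1]>80)
    rect(P,ok&(rh<.055)&(P[...,2]>zf+.057)&(P[...,2]<zf+.067)&br,cam+' tube top')
    rect(P,ok&(rh<.055)&(P[...,2]>zf+.004)&(P[...,2]<zf+.016)&br,cam+' foot')
save(sys.argv[3],np.hstack([cv2.resize(out[0],(400,300)),cv2.resize(out[1][90:240,130:330],(400,300))]))
E
python3 k.py '[.583,-.0244]' .149 k1.png
```

```text
13.375 [ 0.5833 -0.0243  0.1484] [ 3.1412e+00 -2.0000e-04 -2.0100e+00] 0.041802043802129527 [-0.   0.4 -3.6]
wrist stool 7029 [ 572.9 -150.9] [42.5 79.4] 64.4 z [0.0493 0.0506 0.0518]
wrist foot 896 [581.  -30.4] [34.1 49.5] 57.3 z [0.1537 0.1594 0.1645]
scene stool 521 [ 567.9 -166.4] [86.  80.2] 65.8 z [0.0462 0.0492 0.0504]
scene foot 86 [593.5  -4.5] [ 7.4 42.1] 60.5 z [0.1537 0.1591 0.1643]
top stool 604 [ 559.5 -176.1] [59.3 78.9] 63.3 z [0.046  0.0496 0.0534]
```

View pics/k1.png

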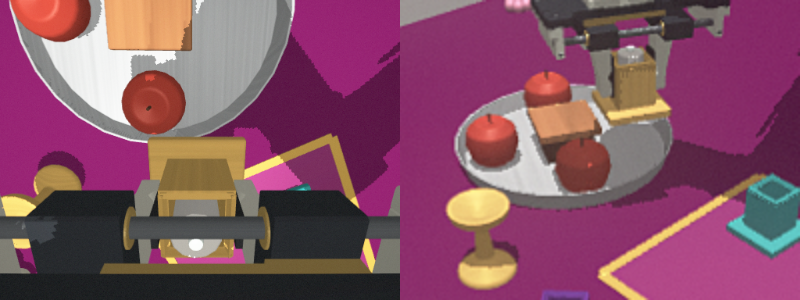

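The wrist view shows the stool, its far part cut off, at (150,25) and the apple at (153,100). The holder with its candle hangs upright from the jaws. Next I'll fit both in detail from the saved depth.

```bash
cat > e.py <<'E'
import numpy as np,cv2,sys
H=np.array(eval(sys.argv[1])); zf=float(sys.argv[2]); th=np.radians(-25.4)
R=np.array([[np.cos(th),np.sin(th)],[-np.sin(th),np.cos(th)]])
for cam in ['wrist','scene','top']:
    z=np.load('k_'+cam+'.npz'); P,d,hsv=z['P'],z['d'],z['hsv']; ok=d>0
    red=(hsv[...,0]<6)|(hsv[...,0]>170)
    def rep(m,C,l):
        p=P[m]
        if len(p)<20: print(cam,l,len(p));return
        L=(p[:,:2]-C)@R.T*1e3; r=cv2.minAreaRect((p[:,:2]*1e3).astype(np.float32))
        print(cam,l,len(p),'local',np.percentile(L,[.5,99.5],axis=0).round(1).tolist(),'rect',np.round(r[0],1),np.round(r[1],1),round(r[2],1),'z',np.percentile(p[:,2],[5,50,95]).round(4))
        # edge directions: min of local y per local-x bin
        for ax in (0,1):
            b=np.arange(-32,33,4.); e=[]
            for s in b:
                q=L[abs(L[:,1-ax]-s)<2][:,ax]
                if len(q)>8: e.append((s,np.percentile(q,1),np.percentile(q,99)))
            if len(e)>5:
                e=np.array(e); g=lambda k:(np.degrees(np.arctan(np.polyfit(e[:,0],e[:,k],1)[0])).round(1),np.median(e[:,k]).round(1)); print('   ax',ax,'lo(slope,med)',g(1),'hi',g(2))
    rs=np.hypot(P[...,0]-.567,P[...,1]+.166); rh=np.hypot(P[...,0]-H[0],P[...,1]-H[1])
    rep(ok&(rs<.062)&(P[...,2]>.046)&(P[...,2]<.0545)&~red&(hsv[...,1]>70),np.array([.567,-.166]),'stool')
    br=(hsv[...,0]>12)&(hsv[...,0]<32)&(hsv[...,1]>80)
    rep(ok&(rh<.055)&(P[...,2]>zf+.057)&(P[...,2]<zf+.066)&br,H,'tubetop')
    rep(ok&(rh<.055)&(P[...,2]>zf+.006)&(P[...,2]<zf+.014)&br,H,'foot')
    t=ok&(rh<.016)&(P[...,2]>zf+.05)&(P[...,2]<zf+.08)&(hsv[...,1]<60)
    if t.sum(): print(cam,'candle z',np.percentile(P[t][:,2],[25,50,75,99]).round(4))
E
python3 e.py '[.5833,-.0243]' .1275
```

```text
wrist stool 7028 local [[-40.8, -4.7], [37.8, 36.9]] rect [ 572.9 -150.9] [42.5 79.4] 64.4 z [0.0493 0.0506 0.0518]
   ax 0 lo(slope,med) (np.float64(0.2), np.float64(-40.2)) hi (np.float64(0.9), np.float64(37.2))
   ax 1 lo(slope,med) (np.float64(0.1), np.float64(-4.6)) hi (np.float64(-0.6), np.float64(36.8))
wrist tubetop 2875 local [[-20.8, -21.1], [20.8, 20.1]] rect [583.3 -24.2] [42.9 42.1] 65.3 z [0.1852 0.1886 0.1902]
   ax 0 lo(slope,med) (np.float64(-0.3), np.float64(-20.6)) hi (np.float64(0.2), np.float64(20.5))
   ax 1 lo(slope,med) (np.float64(0.0), np.float64(-21.0)) hi (np.float64(5.2), np.float64(19.6))
wrist foot 4461 local [[-34.3, -34.9], [34.3, -4.6]] rect [578.6 -34. ] [48.4 69.9] 64.7 z [0.1363 0.1379 0.1391]
   ax 0 lo(slope,med) (np.float64(-2.4), np.float64(-34.0)) hi (np.float64(1.1), np.float64(34.1))
   ax 1 lo(slope,med) (np.float64(0.2), np.float64(-34.8)) hi (np.float64(0.2), np.float64(-20.3))
wrist candle z [0.1873 0.1953 0.1962 0.2024]
scene stool 497 local [[-38.7, -41.3], [40.1, 40.8]] rect [ 567.6 -167.1] [84.1 80.3] 65.9 z [0.0474 0.0492 0.0505]
 
[... 306 characters left out ...]
1891]
scene foot 275 local [[-32.7, -29.3], [36.2, 38.3]] rect [586.4 -21.5] [70.6 69.9] 63.8 z [0.1343 0.1368 0.1396]
   ax 0 lo(slope,med) (np.float64(-1.0), np.float64(-31.2)) hi (np.float64(-1.6), np.float64(35.6))
   ax 1 lo(slope,med) (np.float64(-19.2), np.float64(20.2)) hi (np.float64(0.0), np.float64(37.1))
scene candle z [0.1918 0.1945 0.1955 0.2013]
top stool 566 local [[-41.4, -41.2], [36.0, 15.2]] rect [ 559.7 -175.7] [58.6 78.8] 63.4 z [0.0467 0.0497 0.0532]
   ax 0 lo(slope,med) (np.float64(0.4), np.float64(-40.3)) hi (np.float64(-31.0), np.float64(34.7))
   ax 1 lo(slope,med) (np.float64(-0.9), np.float64(-40.1)) hi (np.float64(-8.9), np.float64(2.8))
top tubetop 0
top foot 0
```

Emit:
{"op": "drive_tool", "data": {"targets": [[-0.1, -0.6, 0, 0, 0, 0], [-0.13, -1, 0, 0, 0, 0], [-0.12, -1, 0, 0, 0, 0], [-0.08, -0.7, 0, 0, 0, 0], [-0.04, -0.29, 0, 0, 0, 0]]}}

```text
t: 14.15
eef_pos: [0.5645, -0.169, 0.1484]
ee_rot: [3.141, -0.0, -2.01]
force: [0.2, -0.0, -4.0]
width: 0.0417
```

Emit:
{"op": "drive_tool", "data": {"targets": [[0, 0, 0, 0, 0, 0], [0, 0, -0.3, 0, 0, 0], [0, 0, -0.4, 0, 0, 0], [0, 0, -0.3, 0, 0, 0], [0, 0, -0.2, 0, 0, 0]]}}

```text
t: 14.78
eef_pos: [0.5641, -0.1678, 0.0991]
ee_rot: [3.14, -0.001, -2.009]
force: [0.0, -0.3, -4.3]
width: 0.0415
```

Emit:
{"op": "drive_tool", "data": {"targets": [[0, 0, 0, 0, 0, 0], [0, 0, 0, 0, 0, 0]]}}

```text
t: 15.02
eef_pos: [0.565, -0.1682, 0.1009]
ee_rot: [-3.141, 0.0, -2.009]
force: [-0.4, 0.2, -3.1]
width: 0.0415
```

```bash
python3 k.py '[.5645,-.168]' .0795 k2.png >/dev/null; python3 e.py '[.5645,-.168]' .0795; python3 -c "
from h import *
s=arm.get_state();print(s['t'],s['eef_pos'],s['ee_rot'],s['force'])"
```

```text
wrist stool 2600 local [[-40.7, -42.9], [37.8, -28.6]] rect [ 550.4 -197.5] [14.8 79.8] 64.0 z [0.0488 0.0505 0.0516]
   ax 1 lo(slope,med) (np.float64(-0.5), np.float64(-42.7)) hi (np.float64(0.3), np.float64(-28.8))
wrist tubetop 3008 local [[-20.4, -21.0], [21.2, 21.0]] rect [ 565.  -167.9] [43.4 42. ] 64.9 z [0.1374 0.1411 0.1428]
   ax 0 lo(slope,med) (np.float64(-0.5), np.float64(-20.3)) hi (np.float64(-0.6), np.float64(20.9))
   ax 1 lo(slope,med) (np.float64(0.2), np.float64(-20.9)) hi (np.float64(-0.0), np.float64(20.7))
wrist foot 4463 local [[-33.8, -34.8], [34.9, -4.6]] rect [ 556.9 -185.1] [32.3 69.8] 65.0 z [0.0887 0.0904 0.0916]
   ax 0 lo(slope,med) (np.float64(-1.6), np.float64(-33.5)) hi (np.float64(1.1), np.float64(34.6))
   ax 1 lo(slope,med) (np.float64(0.2), np.float64(-34.7)) hi (np.float64(-0.7), np.float64(-20.1))
wrist candle z [0.1395 0.1478 0.1487 0.155 ]
scene stool 421 local [[-38.5, -37.9], [40.1, 39.9]] rect [ 567.6 -165.8] [79.2 79.8] 64.6 z [0.0474 0.0493 0.0507]
   ax 0 lo(slope,med) (np.float64(1.4), np.float64(-36.0)) hi (np.float64(1.5), np.float64(38.0))
   ax 1 lo(slope,med) (np.float64(-13.0), np.float64(-19.4)) hi (np.float64(-0.6), np.float64(38.2))
scene tubetop 72 local [[-19.6, -18.2], [22.4, 24.0]] rect [ 566.5 -166.2] [42.9 42.8] 63.5 z [0.1369 0.1399 0.1419]
scene foot 214 local [[-32.4, -26.8], [37.2, 39.7]] rect [ 568.3 -165.1] [71.4 69.9] 65.4 z [0.0866 0.0894 0.0919]
   ax 0 lo(slope,med) (np.float64(2.1), np.float64(-30.6)) hi (np.float64(-1.8), np.float64(34.9))
   ax 1 lo(slope,med) (np.float64(-9.7), np.float64(3.1)) hi (np.float64(1.6), np.float64(37.7))
scene candle z [0.1458 0.1478 0.1485 0.1542]
top stool 0
top tubetop 0
top foot 0
15.175 [ 0.56494593 -0.16819443  0.10109202] [-3.14070559e+00  3.53588144e-04 -2.00915184e+00] [-0.06229654 -0.03565018 -3.52184759]
```

View pics/k2.png

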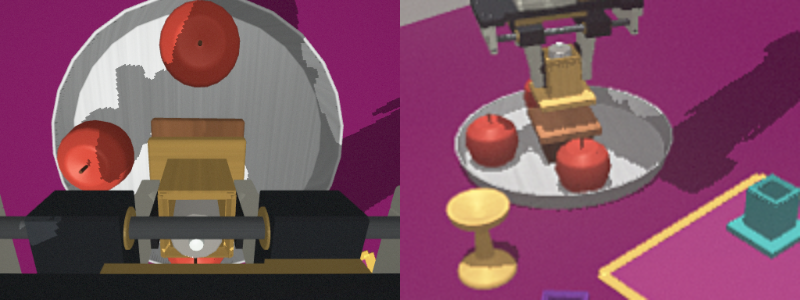

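Foot and stool agree to about 0.5 mm and 0.4° with a 30 mm gap. Picture: foot at (197,145) over the stool edge at (197,128), apples undisturbed. Lowering 20 mm.

Emit:
{"op": "drive_tool", "data": {"targets": [[-0.01, 0, -0.15, 0, 0, -0.05], [0, 0, -0.15, 0, 0, 0], [0, 0, -0.12, 0, 0, 0], [0, 0, -0.07, 0, 0, 0], [0, 0, 0, 0, 0, 0]]}}

```text
t: 15.8
eef_pos: [0.5641, -0.1681, 0.0806]
ee_rot: [3.141, -0.0, -2.014]
force: [0.0, 0.6, -3.8]
width: 0.0419
```

Emit:
{"op": "drive_tool", "data": {"targets": [[0, 0, 0, 0, 0, 0], [0, 0, 0, 0, 0, 0], [0, 0, 0, 0, 0, 0]]}}

```text
t: 16.18
eef_pos: [0.5643, -0.1681, 0.0811]
ee_rot: [-3.141, 0.0, -2.014]
force: [-0.1, 0.7, -3.7]
width: 0.0419
```

```bash
python3 k.py '[.5645,-.168]' .0602 k3.png >/dev/null; python3 e.py '[.5645,-.168]' .0602|grep -v '  ax'
python3 - <<'E'
from h import *
s=arm.get_state();print(s['t'],s['eef_pos'],s['ee_rot'],s['force'],s['qd'].round(3))
for n in ['apple0_mid','lamp_mid']:
    for r in arm.landmark_of(n,'scene'): print(n,r['score'],w('scene',r['point']).round(3))
E
```

```text
wrist stool 2098 local [[-41.0, -42.9], [38.2, -0.0]] rect [ 557.  -183.6] [45.5 79.9] 64.3 z [0.0479 0.0504 0.0515]
wrist tubetop 2923 local [[-21.0, -21.2], [20.5, 20.8]] rect [ 564.4 -167.9] [43.4 42.1] 64.6 z [0.118  0.1214 0.123 ]
wrist foot 4476 local [[-34.6, -35.0], [34.3, -4.7]] rect [ 556.  -185.5] [31.6 70.3] 64.6 z [0.069  0.0707 0.0719]
wrist candle z [0.12   0.128  0.1289 0.1353]
scene stool 233 local [[-38.3, -37.8], [40.2, 41.5]] rect [ 568.1 -164.7] [78.1 81.7] 62.0 z [0.047  0.0492 0.0508]
scene tubetop 65 local [[-22.1, -18.7], [21.9, 26.3]] rect [ 565.8 -163.9] [45.1 44.5] 62.3 z [0.1173 0.1199 0.1221]
scene foot 203 local [[-32.5, -24.9], [36.4, 38.3]] rect [ 568.3 -164.7] [67.4 70.7] 61.7 z [0.0671 0.0696 0.0727]
scene candle z [0.1253 0.1275 0.1283 0.1336]
top stool 0
top tubetop 0
top foot 0
16.325 [ 0.56426052 -0.16812392  0.08106023] [-3.14141593e+00  9.37967986e-05 -2.01441536e+00] [ 0.25599442 -0.52269147 -3.79360441] [ 0.001  0.002 -0.     0.     0.    -0.001]
apple0_mid 0.56 [ 0.652 -0.207  0.03 ]
lamp_mid 0.71 [ 0.783 -0.036  0.042]
```

View pics/k3.png

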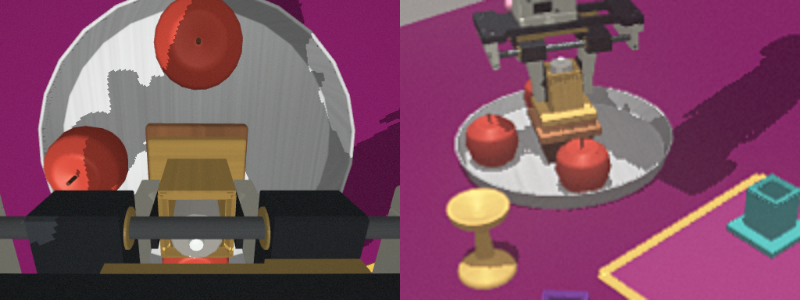

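The gap is 10.3 mm and the centring offset about 0.2 mm. The picture shows the foot at (197,155) framed evenly by the stool, apples and lamp in place. Handing in.

```bash
python3 -c "
from station import arm
print(arm.job_done())"
```

```text
the job is handed in; nothing more can be done
None
```

The job is handed in. The candle, flame up, is all the way down in the brass holder, and the arm is holding the holder still above the stool at 45 N of grip, finished at about 16 s.

My last checks, before handing in:
- **Candle seated:** its top stands about 6–7 mm above the tube, where a seated candle sticks out 6 mm.
- **Height:** the gap between holder and stool is about 10.3 mm.
- **Position:** the holder is centred to within about 0.5 mm and squared up to within about 0.5°. The tool is within about 0.1° of vertical.
- **Contact:** the force readings showed only the holder's weight, with no sign of touching the tray or stool.
- **Apples and lamp:** the apple the network reported and the lamp read within 1 mm of where they started. In the last pictures the other apples looked unmoved too.

Two readings disagreed:
- **Scene camera:** it read positions about 2–3 mm off from the wrist camera, for the stool and the holder alike, so I relied on the wrist camera.
- **Top camera:** in the final pose the gripper blocked its view, so it could not confirm the result.

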